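# Bring the dropper bottle to the front of the reagent carousel

### The arm

A 7-joint arm with a two-finger parallel gripper is mounted at the origin on the work surface. World frame = base frame: x ahead of the robot, y to its left, z up, the work surface at z = 0. Lengths are in m, angles in rad, forces in N, time in s.
With the tool pointing down it reaches from about 0.425 to 1.025 m from the base axis. Payload 9.4 kg.
Tool frame: the origin (TCP) lies at the very end of the fingers, on their centre line; the grasp point (between the pads) lies 19 mm behind it; z points along the fingers, y is the direction in which the jaws open and shut (so a half turn about z gives the same grasp; the last joint's range is limited). The gripper opens to 93 mm and grips with 3 to 60 N. Pads are 15 mm wide; open, the fingers measure 128 mm over their backs; the gripper's body (75 mm by 188 mm) begins 65 mm behind the grasp point.
Start: joints at [-0.077, 0.599, -0.003, 1.599, 0.002, 0.943, -0.08], TCP at [0.725, -0, 0.219] pointing down, gripper open.
Joint ranges: [-2.57, 2.57], [-0.35, 1.97], [-1.29, 1.29], [0.11, 2.56], [-1.05, 4.19], [0.11, 1.86], [-2.63, 2.63]. Speed limits (rad/s): [2.22, 2.22, 3.01, 3.01, 3.14, 3.14, 3.14].

### API

Orientations are given as a rotation vector (axis times angle).
In Python, from bench import arm, capture, get_calibration, boxes_of gives the robot as it stands.
- The arm moves only by the shell command python3 -m handwheel 'ROWS' [FORCE]. ROWS is JSON, a list that holds one entry, the list of rows, each a list of 7 numbers: the turn, a rotation vector about the tool's x, y, z in units of 45 degrees (1.0 is 45 degrees), then the shift along the tool's x, y, z in units of 100 mm (1.0 is 100 mm), then the gripper command: -1 is fully open, 1 is shut, values between are in proportion. A call has 1 to 8 rows; each row is the pose to reach, as a shift and turn from the pose commanded when the call began, along the tool's axes at that moment; what a row does not reach only later rows make up. A row lasts 1/8 s, in which the tool goes at most 62.5 mm and 10.7 degrees, less where a joint would pass 70% of its speed; a pose out of reach is approached as far as the arm can. A call with a number of a shift or a turn outside -1 to 1 is refused whole. A call with a gripper value outside its range is refused whole. The fingers move at their own pace and stop on an object; FORCE is the grip in N (left out, the last holds). Time passes only in rows, so rows that repeat a pose let the fingers close. It gives the time, the measured TCP pose, the force and the opening at its end, in the units of the state.
- arm.observe(): the state, without advancing time (a new reading comes with each control period).
- capture(name): name is "scene" or "side" or "wrist"; returns the picture (400x640x3 uint8, blue, green, red); there is no depth.
- get_calibration(name): a dict with "camera_matrix" (3x3 intrinsics, pixels), "k1" (the pictures are not rectified: a ray, as slopes to the right and down, at radius r is drawn at 1 + k1 r^2 times it, then the intrinsics apply), "R" (3x3) and "t" (3): a world point X has camera coordinates R X + t. Camera axes: x right, y down, z forward; pixel columns grow to the right and rows downward; lengths in m; the calibration is good to about 2 mm. A picture is of the moment at which its call begins: read the wrist's pose just before it. get_calibration takes no time and is no camera call; for the wrist camera it gives the pose at the moment of the call.
- arm.hand_in(): hands the job in, once; it reports no verdict.
Trained networks look in the newest picture that a camera, given by its name, has taken for a name from the list of things; names that differ only in an ending like _2 or _b are one class to them, and where a whole thing is asked for, a point or a joint stands for the part that bears it (a point fixed in the world has none). Each returns a list of dicts, best first, with "p" (0 to 1); they miss things now and then, are a little off and sometimes report something else, mostly with a low value. They report only what shows in the picture. A call takes as long as a camera call. They do not tell look-alikes from the thing itself.
- boxes_of(camera, label): "location" ([x, y, z] in m, in world coordinates, good to about 4 mm: the middle of the surface that is visible of it).
The state is a dict: "time": time; "qpos": joint angles; "qd": joint speeds; "joint_efforts": joint torques, N m; "ee_pos": TCP position; "orientation": TCP orientation; "wrist_force": force on the tool from outside, world axes, zero at the start; "ft_torque": the same for the moment, N m; "gripper_width": opening from 0.0 (shut) to 1.0 (fully open).
Only numpy, scipy, OpenCV 4.12 (cv2) and the standard library are available. Lean on these libraries where they do the work, as an engineer would, in place of code of your own. Each camera call takes 0.05 s, during which the arm holds its last target. There are 200 camera calls.

### The job

Turn the reagent carousel by pushing the rim of its tray round with a fingertip, gently, until the dropper bottle (the one with the tall rubber teat) stands at the front, directly behind the middle of the slide ledge, and leave the tray at rest there. Push only the tray, never the bottles and jars; all of them stay upright in their pockets, and everything else on the bench stays where it is.

Things in the scene. Friction and masses are not known exactly. Their poses are not given: they have to be found in the camera images.
- foot: Fixed grey foot of the reagent carousel: a round plate 184 mm across, 15 mm high, with a flat slide ledge on one side (100 mm wide, 12 mm high, 18 mm with its ridges, a glass slide lying on it) that sticks out to 185 mm from the spindle. Origin on the spindle axis at bench level, z up; the ledge lies along its own -x, which is the carousel's front.
- tray: White carousel tray, turns freely both ways about the upright spindle (the foot's axis), no stops: a disc 150 mm across, 20 to 30 mm above the bench, with six round pockets standing out from it as lobes. Origin on the spindle, 20 mm above the bench, z up; its own -x points through the axis of the dropper bottle's pocket. Light greasy drag (1 to 2 N at the rim): it stops almost at once when the push ends.
- pocket (a point): Centre of the mouth of the dropper bottle's pocket, 56 mm above the bench, 98 mm from the spindle. All six pockets are alike, 60 degrees apart: 62 mm across outside, 5.5 mm wall, 20 to 56 mm above the bench, overall tray radius 129 mm. Between neighbours is a notch, 36 mm wide at the pocket axes, wider further out, where a finger can reach down and push a pocket wall along the rim.
- dropper: The dropper bottle, the only one with a tall rubber teat: amber glass 44 mm across, black collar 20 mm across, rounded black teat 17 mm across, 80 mm high in all (top 110 mm above the bench). Stands loose (3.5 mm play all round) in one of the tray's pockets, 30 mm above the bench. Origin at the centre of its underside, z up.
- screw_a: Amber screw-cap bottle with a flat black cap 34 mm across; 44 mm across, 55 mm high, standing loose in another pocket of the tray, 30 mm above the bench. Origin at the centre of its underside, z up.
- screw_b: Amber screw-cap bottle with a flat black cap 34 mm across; 44 mm across, 55 mm high, standing loose in another pocket of the tray, 30 mm above the bench. Origin at the centre of its underside, z up.
- screw_c: Amber screw-cap bottle with a flat black cap 34 mm across; 44 mm across, 55 mm high, standing loose in another pocket of the tray, 30 mm above the bench. Origin at the centre of its underside, z up.
- jar_a: Squat amber wide-mouth jar with a flat black lid as wide as itself, 44 mm across, 48 mm high, standing loose in another pocket of the tray, 30 mm above the bench. Origin at the centre of its underside, z up.
- jar_b: Squat amber wide-mouth jar with a flat black lid as wide as itself, 44 mm across, 48 mm high, standing loose in another pocket of the tray, 30 mm above the bench. Origin at the centre of its underside, z up.
- dish: Clear covered culture dish 90 mm across, 16 mm high, beside the carousel; its origin is the centre of its underside, z up. A bystander, to be left where it stands.
- slide_box: Closed slide box, grey with black lid, 102 x 87 mm, 35 mm high, beside the carousel; its origin is the centre of its underside, z up. A bystander, to be left where it stands.
- beaker: Small glass beaker 56 mm across, 72 mm high, beside the carousel; its origin is the centre of its underside, z up. A bystander, to be left where it stands.
- pen: White marker pen with black cap, 125 mm long, 14 mm thick, lying along its x axis near the carousel; its origin is the centre of its underside, z up. A bystander, to be left where it stands.
- wash_bottle: White wash bottle 66 mm across, 121 mm high to the top of its cap, bent spout up to 163 mm, on the left; its origin is the centre of its underside, z up. A bystander, to be left where it stands.
- stain_jar: Rectangular glass staining jar with black lid, 78 x 63 mm, 88 mm high, on the right; its origin is the centre of its underside, z up. A bystander, to be left where it stands. Beyond it, at the right edge of the bench, stands a fixed white microscope 460 mm high (all of it to the right of y = -0.45 m); low fixed equipment, up to 125 mm high, stands at the back, past x = 0.7 m.
Mind the look-alikes: they are no part of the job. What is shaped like the jar_b but brown is not meant. Leave any purple look-alike of the screw_b alone.

How it is judged:
By the outcome, as a careful person would: the job done as asked, in the order asked, and still so for the second after the job is handed in, with the robot touching nothing.
It also fails if it takes over 72 s, if anything falls off the work surface, if the arm or the gripper's body presses on something with over 40 N, if the wrist force passes 120 N, or if a joint passes its speed limit or range.

## Working session

There is one attempt and no reset: what is moved stays moved. The work goes in short steps, Python scripts to look and compute and a shell command to move; the robot and the scene stay as the last step left them, time stands still between calls to the robot, and variables do not carry over. Pictures are saved under pics/ and viewed, about 8 in all and at most 12, crops included, and the job is handed in when it is done.

```bash
mkdir -p pics; ls; python3 - <<'E'
from bench import arm, capture, get_calibration, boxes_of
import cv2, numpy as np
s=arm.observe(); print(s['time'],s['ee_pos'],s['orientation'],s['gripper_width'])
a=capture("scene"); cv2.imwrite('pics/scene0.png',a)
for n in ['foot','tray','pocket','dropper','screw_a','jar_a','dish','slide_box','beaker','pen','wash_bottle','stain_jar']:
    print(n,[(np.round(d['location'],3).tolist(),round(d['p'],2)) for d in boxes_of('scene',n)][:6])
b=capture("side"); cv2.imwrite('pics/side0.png',b)
for n in ['foot','tray','dropper']:
    print(n,[(np.round(d['location'],3).tolist(),round(d['p'],2)) for d in boxes_of('side',n)][:6])
E
```

```text
pics
0.0 [7.24529083e-01 1.52738996e-05 2.17770708e-01] [-2.22058852e+00 -2.22090628e+00  1.81227210e-03] 1.0028893364223412
foot [([0.435, 0.032, 0.018], 0.9)]
tray [([0.582, 0.036, 0.028], 0.69)]
pocket [([0.582, 0.033, 0.03], 0.67)]
dropper [([0.62, 0.155, 0.074], 0.56)]
screw_a [([0.509, -0.137, 0.034], 0.84), ([0.632, -0.016, 0.078], 0.59), ([0.535, -0.018, 0.076], 0.47), ([0.417, -0.102, 0.014], 0.4)]
jar_a [([0.752, 0.169, 0.04], 0.72)]
dish []
slide_box [([0.621, -0.158, 0.034], 0.63)]
beaker [([0.66, 0.275, 0.048], 0.94)]
pen [([0.418, -0.098, 0.016], 0.76)]
wash_bottle [([0.493, 0.505, 0.084], 0.76), ([0.632, -0.016, 0.079], 0.74)]
stain_jar [([0.418, -0.444, 0.086], 0.87)]
foot [([0.432, 0.034, 0.013], 0.65)]
tray [([0.572, 0.051, 0.033], 0.67)]
dropper [([0.662, 0.268, 0.052], 0.61), ([0.61, 0.148, 0.067], 0.58)]
```

View pics/scene0.png

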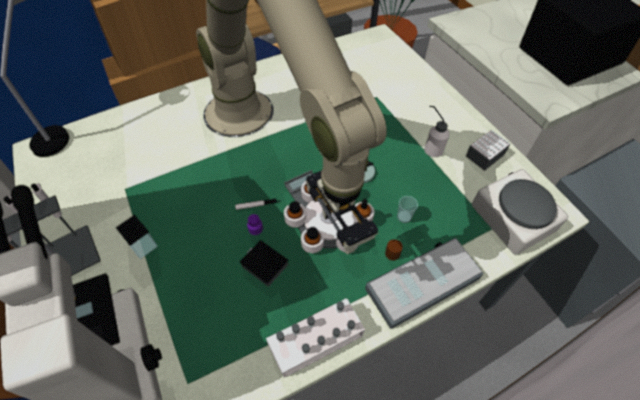

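View pics/side0.png

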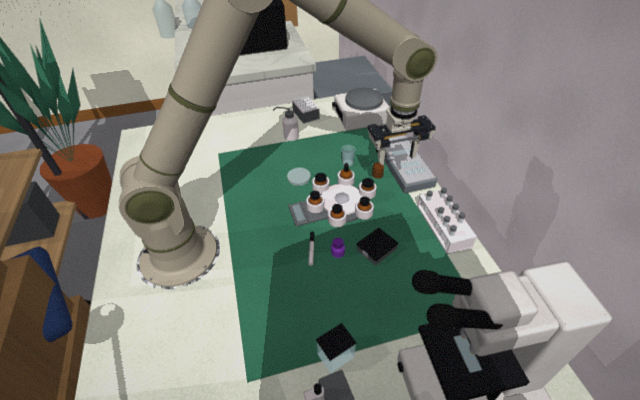

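The scene view is partly blocked by the arm. In the side view the tray hub is near (343,197), the dropper near (346,172), and the ledge near (303,212). I'll zoom in on the side view.

```bash
python3 - <<'E'
import cv2
a=cv2.imread('pics/side0.png')[130:270,270:420]
cv2.imwrite('pics/side0c.png',cv2.resize(a,None,fx=4,fy=4,interpolation=cv2.INTER_CUBIC))
E
cat > h.py <<'E'
import numpy as np, cv2
from bench import arm, capture, get_calibration, boxes_of
def cam(n):
    c=get_calibration(n); return np.array(c['camera_matrix']),c['k1'],np.array(c['R']),np.array(c['t']).ravel()
def proj(n,X,c=None):
    K,k,R,t=c or cam(n); X=np.atleast_2d(X).astype(float)
    return cv2.projectPoints(X,cv2.Rodrigues(R)[0],t,K,np.array([k,0,0,0.]))[0][:,0]
def ray(n,uv,z,c=None):
    K,k,R,t=c or cam(n)
    p=cv2.undistortPointsIter(np.array(uv,float).reshape(-1,1,2),K,np.array([k,0,0,0.]),None,None,(3,50,1e-9))[:,0]
    d=np.c_[p,np.ones(len(p))]@R; o=-R.T@t
    return o+d*((np.array(z)-o[2])/d[:,2])[:,None]
E
```

```text
(no output)
```

View pics/side0c.png

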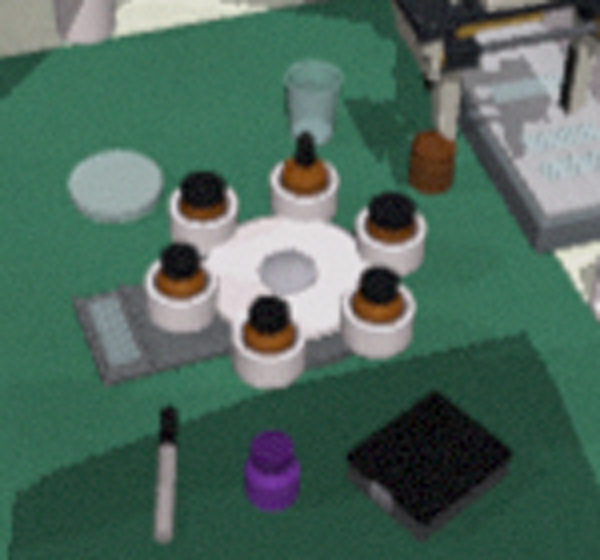

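In the crop (4x, offset 270,130) the dropper pocket mouth is near (305,182). The other mouths are near (204,208), (182,282), (270,345), (378,308) and (391,232). The ledge's outer edge runs from (75,303) to (108,382). I'll fit centre and angles, then refine with rendered outlines.

```bash
python3 - <<'E'
from h import *
from scipy.optimize import least_squares
c=cam('side')
full=lambda p: np.array(p,float)/4+[270-.375,130-.375]
m=full([(305,182),(204,206),(182,282),(270,345),(378,308),(391,230)])
W=ray('side',m,[.056]*6,c)[:,:2]; print(W.round(3), W.mean(0))
def mod(p): 
    # dropper angle p[2]; direction sign decided by data
    a=p[2]+np.arange(6)*np.pi/3; return p[:2]+.098*np.c_[np.cos(a),np.sin(a)]
a0=np.arctan2(*(W[0]-W.mean(0))[::-1])
r=least_squares(lambda p:(mod(p)-W).ravel(),[*W.mean(0),a0]); p=r.x
print('fit',p[:2],np.degrees(p[2]),r.fun.reshape(6,2).round(4))
L=ray('side',full([(75,303),(108,382)]),[.012,.012],c)[:,:2]; mid=L.mean(0)
print('ledge',L.round(3),np.linalg.norm(L[0]-L[1]),np.linalg.norm(mid-p[:2]), 'front deg',np.degrees(np.arctan2(*(mid-p[:2])[::-1])),'edge normal',np.degrees(np.arctan2(*(L[1]-L[0])[::-1]))-90)
for nm,u,z in [('dish',(115,212),0),('beaker',(313,130),0),('brown',(431,185),0),('purple',(272,500),0),('penA',(168,412),.007),('penB',(163,538),.007),('box1',(350,462),.035),('box2',(434,395),.035),('box3',(510,455),.035)]:
    print(nm,ray('side',full([u]),[z],c)[0,:2].round(3))
# look from wrist
cv2.imwrite('pics/w0.png',capture('wrist'))
print('wristcam pos',-cam('wrist')[2].T@cam('wrist')[3], cam('wrist')[2][2])
E
```

```text
[[ 0.608  0.151]
 [ 0.511  0.146]
 [ 0.468  0.058]
 [ 0.519 -0.033]
 [ 0.619 -0.019]
 [ 0.662  0.068]] [0.56460941 0.06194924]
fit [0.56460941 0.06194924] 63.44109491403495 [[-0.     -0.0016]
 [-0.0007 -0.0024]
 [-0.0013 -0.002 ]
 [ 0.0015  0.0076]
 [ 0.     -0.0011]
 [ 0.0006 -0.0005]]
ledge [[0.38  0.103]
 [0.388 0.003]] 0.099375128678532 0.1809019488142656 front deg -177.1616020688354 edge normal -175.36721016866824
dish [0.442 0.222]
beaker [0.661 0.284]
brown [0.744 0.172]
purple [ 0.488 -0.144]
penA [ 0.429 -0.039]
penB [ 0.395 -0.16 ]
box1 [ 0.549 -0.151]
box2 [ 0.637 -0.105]
box3 [ 0.672 -0.18 ]
wristcam pos [0.72447074 0.06467622 0.38454767] [-4.75638958e-04 -2.38037415e-01 -9.71255869e-01]
```

View pics/w0.png

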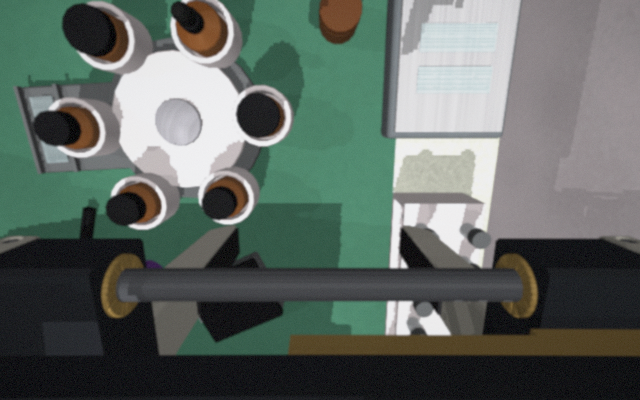

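```bash
cat >> h.py <<'E'
from scipy.optimize import minimize
PH=np.linspace(0,2*np.pi,48,endpoint=False)
def score(p,imgs):
    s=0
    for n,im,c in imgs:
        a=p[2]+np.arange(6)*np.pi/3; C=p[:2]+.098*np.c_[np.cos(a),np.sin(a)]
        v=[]
        for r in (.0285,.0345):
            P=np.array([[x+r*np.cos(h),y+r*np.sin(h),.056] for (x,y) in C for h in PH])
            u=proj(n,P,c).astype(np.float32)
            v.append(cv2.remap(im,u[:,0].copy(),u[:,1].copy(),cv2.INTER_LINEAR).ravel())
        s+=np.clip(v[0]-v[1],-40,80).mean()
    return -s
def prep(n,im): return (n,cv2.GaussianBlur(im.min(2).astype(np.float32),(3,3),0),cam(n))
def fit(imgs,p0):
    best=min((minimize(score,np.add(p0,d),args=(imgs,),method='Nelder-Mead',options=dict(initial_simplex=np.add(p0,d)+np.array([[0,0,0],[.004,0,0],[0,.004,0],[0,0,.05]]))) for d in ([0,0,0],[.003,-.003,.05],[-.003,.003,-.05])),key=lambda r:r.fun)
    return best.x,best.fun
E
python3 - <<'E'
from h import *
p0=[.5646,.062,np.radians(63.4)]
w=prep('wrist',cv2.imread('pics/w0.png')); s=prep('side',cv2.imread('pics/side0.png'))
for nm,l in (('w',[w]),('s',[s]),('ws',[w,s])):
    x,f=fit(l,p0); print(nm,x[:2].round(4),np.degrees(x[2]).round(2),f)
L=ray('wrist',[(15,88),(38,172)],[.012,.012],w[2]); print(L,np.degrees(np.arctan2(*(L[1]-L[0])[:2][::-1]))-90)
im=cv2.imread('pics/w0.png'); b=cv2.resize(im[0:250,0:320],None,fx=2.4,fy=2.4,interpolation=cv2.INTER_CUBIC)
for i in range(6):
    a=x[2]+i*np.pi/3; C=x[:2]+.098*np.array([np.cos(a),np.sin(a)])
    u=proj('wrist',np.c_[C[0]+.031*np.cos(PH),C[1]+.031*np.sin(PH),0*PH+.056],w[2])
    cv2.polylines(b,[((u+.5)*2.4-.5).astype(int).reshape(-1,1,2)],True,(0,0,255),1)
for th,col in ((184,(255,0,0)),):
    t=np.radians(th); e=np.array([np.cos(t),np.sin(t)]); q=np.array([-e[1],e[0]])
    P=np.array([[*(x[:2]+e*r+q*k),.012] for r,k in ((.09,.05),(.185,.05),(.185,-.05),(.09,-.05))])
    cv2.polylines(b,[((proj('wrist',P,w[2])+.5)*2.4).astype(int).reshape(-1,1,2)],False,col,1)
cv2.imwrite('pics/w0c.png',b)
E
```

```text
w [0.5668 0.0666] 63.47 -54.19764709472656
s [0.5647 0.0647] 63.82 -18.14824676513672
ws [0.5658 0.0657] 63.5 -70.35270690917969
[[0.37535921 0.10406682 0.012     ]
 [0.37988061 0.00690123 0.012     ]] -177.33577935855303
```

View pics/w0c.png

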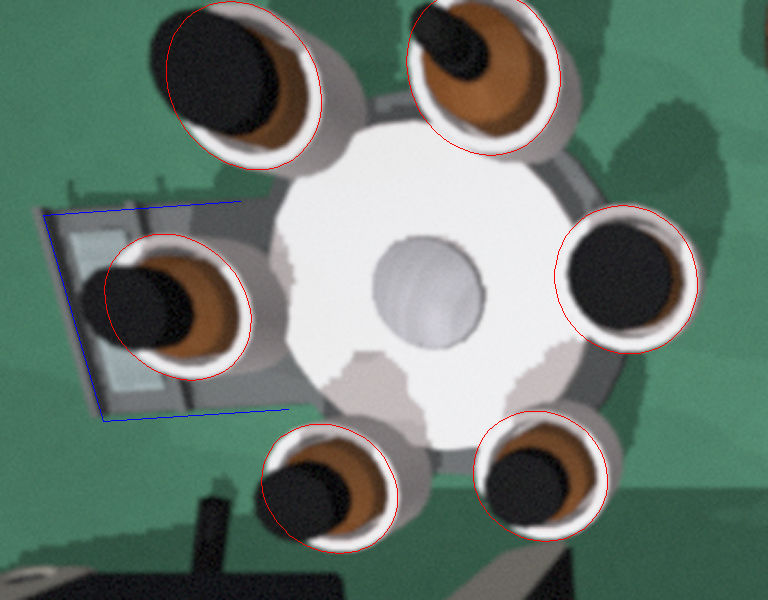

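The rim outlines match well: the centre is (0.566, 0.066), the dropper is at 63.5° and the front is at about 183.3°, so the tray needs about +120° (counter-clockwise). I'll put the closed finger into the notch at 93.5° and sweep it round.

```bash
python3 -m handwheel '[[[0,0,0.24,0.2,-0.2,0,1],[0,0,0.48,0.4,-0.4,0,1],[0,0,0.72,0.6,-0.6,0,1],[0,0,0.96,0.85,-0.85,0,1],[0,0,0.96,0.85,-0.85,0,1],[0,0,0.96,0.85,-0.85,0,1]]]' 10
python3 - <<'E'
from h import *
from scipy.spatial.transform import Rotation as Ro
s=arm.observe();R=Ro.from_rotvec(s['orientation']);p=np.array(s['ee_pos']);print(s['time'],p,s['gripper_width'])
h=np.radians(93.5); c=np.array([.5658,.0657]); g=[*(c+.104*np.array([np.cos(h),np.sin(h)])),.218]
y=np.array([-np.cos(h),-np.sin(h),0]);z=np.array([0,0,-1.]);G=Ro.from_matrix(np.c_[np.cross(y,z),y,z])
print((R.inv()*G).as_rotvec()/np.pi*4, R.inv().apply(np.array(g)-p)*10)
E
```

```text
time: 1.65
ee_pos: [0.6405, 0.0847, 0.2189]
orientation: [2.881, 1.25, 0.001]
wrist_force: [-0.1, 0.4, -0.1]
gripper_width: 0.406
1.65 [0.64051571 0.0847468  0.21889079] 0.40588607334080323
[ 8.83486780e-04 -7.49779955e-04  9.64896962e-01] [ 0.06539947 -1.17102572  0.00794044]
```

```bash
python3 -m handwheel '[[[0,0,0.24,0.02,-0.25,0,1],[0,0,0.48,0.03,-0.5,0,1],[0,0,0.72,0.05,-0.75,0,1],[0,0,0.965,0.065,-1.0,0,1],[0,0,0.965,0.065,-1.0,0,1],[0,0,0.965,0.065,-1.0,0,1]]]'
cat >> h.py <<'E'
from scipy.spatial.transform import Rotation as Ro
def delta(deg,r,z,c=(.5658,.0657)):
    s=arm.observe();R=Ro.from_rotvec(s['orientation']);p=np.array(s['ee_pos'])
    h=np.radians(deg); g=[*(np.array(c)+r*np.array([np.cos(h),np.sin(h)])),z]
    y=np.array([-np.cos(h),-np.sin(h),0]);d=np.array([0,0,-1.]);G=Ro.from_matrix(np.c_[np.cross(y,d),y,d])
    e=p[:2]-c
    print('t',s['time'],'at deg',np.degrees(np.arctan2(e[1],e[0])).round(2),'r',np.hypot(*e).round(4),'z',p[2].round(4),'F',np.round(s['wrist_force'],1),'w',round(s['gripper_width'],3))
    print('turn',((R.inv()*G).as_rotvec()/np.pi*4).round(3),'shift',(R.inv().apply(np.array(g)-p)*10).round(3))
E
python3 - <<'E'
from h import *
delta(93.5,.104,.042)
im=capture('wrist'); w=prep('wrist',im); x,f=fit([w],[.5658,.0657,np.radians(63.5)]); print(x,np.degrees(x[2]),f)
cv2.imwrite('pics/w1.png',im)
E
```

```text
time: 2.4
ee_pos: [0.5727, 0.157, 0.2188]
orientation: [3.139, 0.097, 0.002]
wrist_force: [0.4, 0.5, 0.6]
gripper_width: 0.006
t 2.4 at deg 85.68 r 0.0916 z 0.2188 F [0.4 0.5 0.6] w 0.006
turn [ 0.001 -0.001  0.001] shift [-0.126 -0.134  1.767]
[0.56672753 0.06697109 1.10372858] 63.238989126102894 -44.64863586425781
```

View pics/w1.png

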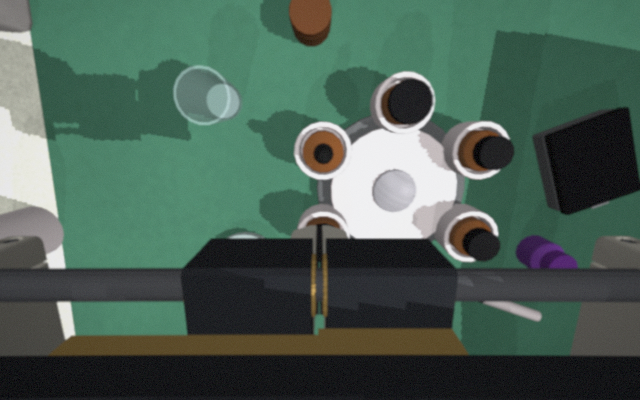

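The fingers are shut over the 93° notch, the dropper is at (323,152), and the fit still agrees. I'll align and descend in two stages.

```bash
python3 -m handwheel '[[[0,0,0,-0.06,-0.07,0.1,1],[0,0,0,-0.126,-0.134,0.3,1],[0,0,0,-0.126,-0.134,0.6,1],[0,0,0,-0.126,-0.134,0.9,1],[0,0,0,-0.126,-0.134,1.0,1],[0,0,0,-0.126,-0.134,1.0,1]]]'
python3 - <<'E'
from h import *
delta(93.5,.104,.042)
im=capture('side'); b=cv2.resize(im[120:250,270:400],None,fx=4.5,fy=4.5,interpolation=cv2.INTER_CUBIC); cv2.imwrite('pics/s1.png',b)
E
```

```text
time: 3.2
ee_pos: [0.558, 0.1705, 0.1182]
orientation: [3.14, 0.092, -0.002]
wrist_force: [1.2, -0.5, -0.1]
gripper_width: 0.003
t 3.2 at deg 94.25 r 0.1051 z 0.1182 F [ 1.2 -0.5 -0.1] w 0.003
turn [ 0.001  0.001 -0.003] shift [0.015 0.01  0.762]
```

View pics/s1.png

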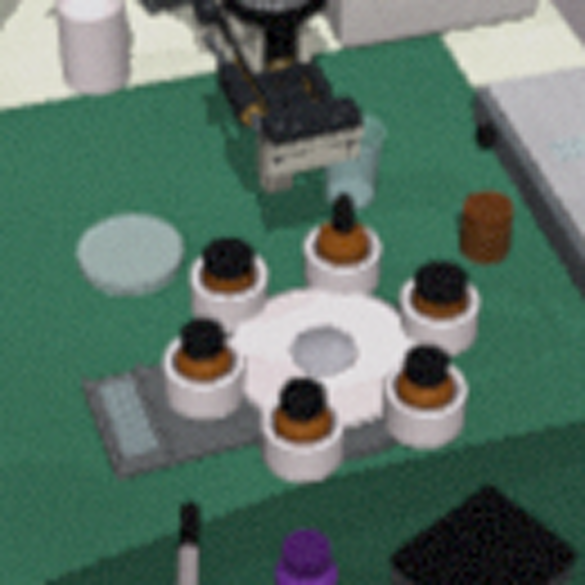

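```bash
python3 - <<'E'
from h import *
s=arm.observe();R=Ro.from_rotvec(s['orientation']);p=np.array(s['ee_pos'])
for o in [(0,0,0),(0,0,-.03),(0,0,-.06),(0,0,-.084),(.0375,0,-.084),(-.0375,0,-.084),(.0375,.094,-.084),(.0375,-.094,-.084),(-.0375,.094,-.084),(-.0375,-.094,-.084)]:
    print(o,((proj('side',p+R.apply(o))[0]-[270,120])*4.5).round())
c=-cam('side')[2].T@cam('side')[3];print(c)
im=capture('side'); cv2.imwrite('pics/s2.png',cv2.resize(im[80:180,280:380],None,fx=6,fy=6,interpolation=cv2.INTER_CUBIC))
E
```

```text
(0, 0, 0) [275. 185.]
(0, 0, -0.03) [275. 155.]
(0, 0, -0.06) [275. 124.]
(0, 0, -0.084) [275.  99.]
(0.0375, 0, -0.084) [321.  89.]
(-0.0375, 0, -0.084) [228. 109.]
(0.0375, 0.094, -0.084) [366. 161.]
(0.0375, -0.094, -0.084) [279.  23.]
(-0.0375, 0.094, -0.084) [269. 184.]
(-0.0375, -0.094, -0.084) [190.  42.]
[ 0.2673214  -0.85558521  0.99438479]
```

View pics/s2.png

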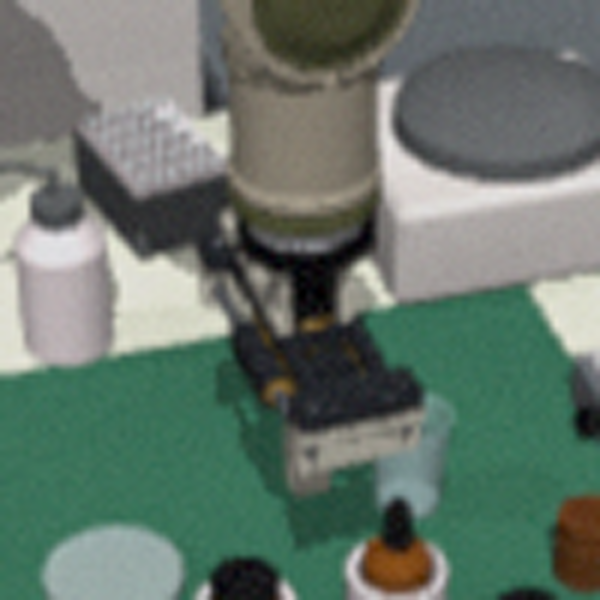

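The beige plate is just the end of the gripper body, and it projects exactly as specified, so the body clears the teat by about 15 mm at TCP z = 0.042. Descending.

```bash
python3 -m handwheel '[[[0,0,0,0.01,0.01,0.15,1],[0,0,0,0.01,0.01,0.3,1],[0,0,0,0.01,0.01,0.45,1],[0,0,0,0.01,0.01,0.6,1],[0,0,0,0.01,0.01,0.7,1],[0,0,0,0.01,0.01,0.76,1],[0,0,0,0.01,0.01,0.76,1]]]'
python3 -c "
from h import *
delta(93.5,.104,.042)"
```

```text
time: 4.18
ee_pos: [0.5591, 0.1697, 0.0423]
orientation: [3.14, 0.092, -0.001]
wrist_force: [-0.1, -0.0, 1.0]
gripper_width: 0.004
t 4.175 at deg 93.68 r 0.1043 z 0.0423 F [-0.1 -0.   1. ] w 0.004
turn [ 0.     0.001 -0.003] shift [0.003 0.003 0.003]
```

In the notch without contact. First 20° arc, at 20°/s.

```bash
python3 -m handwheel '[[[0,0,-0.0556,-0.0454,0.001,0,1],[0,0,-0.1111,-0.0906,0.004,0,1],[0,0,-0.1667,-0.1357,0.0089,0,1],[0,0,-0.2222,-0.1806,0.0158,0,1],[0,0,-0.2778,-0.2251,0.0247,0,1],[0,0,-0.3333,-0.2692,0.0354,0,1],[0,0,-0.3889,-0.3127,0.0481,0,1],[0,0,-0.4444,-0.3557,0.0627,0,1]]]'
python3 - <<'E'
from h import *
delta(113.5,.104,.042)
im=capture('side'); x,f=fit([prep('side',im)],[.565,.065,np.radians(75)]); print(x[:2],np.degrees(x[2]),f)
E
```

```text
time: 5.18
ee_pos: [0.5239, 0.1613, 0.0426]
orientation: [3.075, 0.641, 0.0]
wrist_force: [2.7, 0.1, 1.1]
gripper_width: 0.003
t 5.175 at deg 113.65 r 0.1044 z 0.0426 F [2.7 0.1 1.1] w 0.003
turn [ 0.    -0.     0.001] shift [0.003 0.004 0.006]
[0.56506377 0.06399524] 79.30790347192915 -16.323301315307617
```

```bash
python3 -m handwheel '[[[0,0,-0.0556,-0.0454,0.001,0,1],[0,0,-0.1111,-0.0906,0.004,0,1],[0,0,-0.1667,-0.1357,0.0089,0,1],[0,0,-0.2222,-0.1806,0.0158,0,1],[0,0,-0.2778,-0.2251,0.0247,0,1],[0,0,-0.3333,-0.2692,0.0354,0,1],[0,0,-0.3889,-0.3127,0.0481,0,1],[0,0,-0.4444,-0.3557,0.0627,0,1]]]'
python3 -m handwheel '[[[0,0,-0.0556,-0.0454,0.001,0,1],[0,0,-0.1111,-0.0906,0.004,0,1],[0,0,-0.1667,-0.1357,0.0089,0,1],[0,0,-0.2222,-0.1806,0.0158,0,1],[0,0,-0.2778,-0.2251,0.0247,0,1],[0,0,-0.3333,-0.2692,0.0354,0,1],[0,0,-0.3889,-0.3127,0.0481,0,1],[0,0,-0.4444,-0.3557,0.0627,0,1]]]'
python3 - <<'E'
from h import *
delta(153.5,.104,.042)
im=capture('side'); x,f=fit([prep('side',im)],[.565,.065,np.radians(118)]); print(x[:2],np.degrees(x[2]),f)
cv2.imwrite('pics/s3.png',cv2.resize(im[120:250,270:400],None,fx=4.5,fy=4.5,interpolation=cv2.INTER_CUBIC))
E
```

```text
time: 6.22
ee_pos: [0.4935, 0.1416, 0.0426]
orientation: [-2.917, -1.165, 0.0]
wrist_force: [2.0, 1.0, 0.0]
gripper_width: 0.006
time: 7.22
ee_pos: [0.4722, 0.1124, 0.0426]
orientation: [2.671, 1.654, -0.0]
wrist_force: [1.5, 0.9, -0.2]
gripper_width: 0.003
t 7.225 at deg 153.47 r 0.1046 z 0.0426 F [ 1.5  0.9 -0.2] w 0.003
turn [-0.     0.     0.001] shift [-0.     0.006  0.006]
[0.56475033 0.06421918] 119.48045411328017 -14.670398712158203
```

View pics/s3.png

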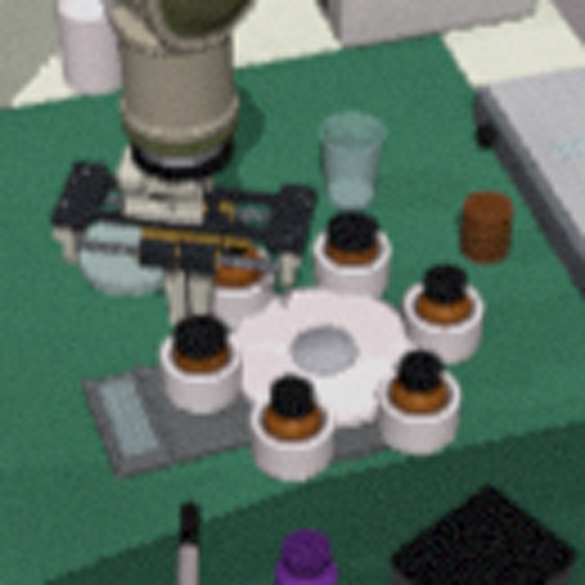

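The bottles are upright and the tray is turning cleanly. The dropper is now at about 119.3°, so about 64° remains.

```bash
python3 -m handwheel '[[[0,0,-0.0556,-0.0454,0.001,0,1],[0,0,-0.1111,-0.0906,0.004,0,1],[0,0,-0.1667,-0.1357,0.0089,0,1],[0,0,-0.2222,-0.1806,0.0158,0,1],[0,0,-0.2778,-0.2251,0.0247,0,1],[0,0,-0.3333,-0.2692,0.0354,0,1],[0,0,-0.3889,-0.3127,0.0481,0,1],[0,0,-0.4444,-0.3557,0.0627,0,1]]]'
python3 -m handwheel '[[[0,0,-0.0556,-0.0454,0.001,0,1],[0,0,-0.1111,-0.0906,0.004,0,1],[0,0,-0.1667,-0.1357,0.0089,0,1],[0,0,-0.2222,-0.1806,0.0158,0,1],[0,0,-0.2778,-0.2251,0.0247,0,1],[0,0,-0.3333,-0.2692,0.0354,0,1],[0,0,-0.3889,-0.3127,0.0481,0,1],[0,0,-0.4444,-0.3557,0.0627,0,1]]]'
python3 - <<'E'
from h import *
delta(193.5,.104,.042)
im=capture('side'); x,f=fit([prep('side',im)],[.565,.065,np.radians(159)]); print(x[:2],np.degrees(x[2]),f, arm.observe()['qpos'])
E
```

```text
time: 8.28
ee_pos: [0.462, 0.0778, 0.0426]
orientation: [2.343, 2.093, -0.0]
wrist_force: [0.8, 0.5, -0.2]
gripper_width: 0.01
time: 9.28
ee_pos: [0.4642, 0.0417, 0.0426]
orientation: [-1.944, -2.468, 0.0]
wrist_force: [0.6, 2.1, -0.1]
gripper_width: 0.006
t 9.275 at deg -166.71 r 0.1044 z 0.0426 F [ 0.6  2.1 -0.1] w 0.006
turn [-0.     0.     0.001] shift [-0.004  0.004  0.006]
[0.5645554 0.0627798] 159.23625765784539 -8.414569854736328 [-0.10166767  0.60987022 -0.15458161  2.31481672  0.38299805  0.23984953
 -0.36454248]
```

```bash
python3 -m handwheel '[[[0,0,-0.0556,-0.0454,0.001,0,1],[0,0,-0.1111,-0.0906,0.004,0,1],[0,0,-0.1667,-0.1357,0.0089,0,1],[0,0,-0.2222,-0.1806,0.0158,0,1],[0,0,-0.2778,-0.2251,0.0247,0,1],[0,0,-0.3333,-0.2692,0.0354,0,1],[0,0,-0.3889,-0.3127,0.0481,0,1],[0,0,-0.4444,-0.3557,0.0627,0,1]]]'
python3 - <<'E'
from h import *
delta(217.5,.104,.042)
im=capture('side');  x,f=fit([prep('side',im)],[.565,.065,np.radians(179)]); print(x[:2],np.degrees(x[2]),f)
im=capture('wrist'); x,f=fit([prep('wrist',im)],[.5658,.0657,np.radians(179)]); print(x[:2],np.degrees(x[2]),f)
E
```

```text
time: 10.32
ee_pos: [0.4786, 0.0085, 0.0426]
orientation: [-1.486, -2.768, 0.0]
wrist_force: [-0.2, 1.3, -0.5]
gripper_width: 0.0
t 10.325 at deg -146.75 r 0.1043 z 0.0426 F [-0.2  1.3 -0.5] w 0.0
turn [-0.     0.    -0.088] shift [-0.077  0.006  0.006]
[0.56584088 0.06436469] 177.72199030590374 -12.320963859558105
[0.56555498 0.06897601] 178.59632041745542 -15.828441619873047
```

```bash
python3 -m handwheel '[[[0,0,-0.0167,-0.0136,0,0,1],[0,0,-0.0333,-0.0272,0,0,1],[0,0,-0.05,-0.0408,0.001,0,1],[0,0,-0.0667,-0.0544,0.001,0,1],[0,0,-0.0667,-0.0544,0.001,0,1],[0,0,0,0,0,0,1],[0,0,0.0667,0.0544,0.001,0,1],[0,0,0.0667,0.0544,0.001,0,1]]]'
python3 -m handwheel '[[[0,0,0,0,0,-0.2,1],[0,0,0,0,0,-0.5,1],[0,0,0,0,0,-0.8,1],[0,0,0,0,0,-1,1],[0,0,0,0,0,-1,1]]]'
python3 -m handwheel '[[[0,0,0,0,0,-0.4,1],[0,0,0,0,0,-0.8,1],[0,0,0,0.3,-0.3,-1,1],[0,0,0,0.6,-0.6,-1,1],[0,0,0,0.6,-0.6,-1,1]]]'
python3 - <<'E'
from h import *
s=prep('side',capture('side')); wi=capture('wrist'); w=prep('wrist',wi); z=prep('scene',capture('scene'))
cv2.imwrite('pics/w4.png',wi)
for nm,l in (('s',[s]),('w',[w]),('z',[z]),('sw',[s,w])):
    x,f=fit(l,[.5658,.0657,np.radians(182)]); print(nm,x[:2],np.degrees(x[2]),f)
print(arm.observe()['ee_pos'])
E
```

```text
time: 11.42
ee_pos: [0.4757, 0.0136, 0.0427]
orientation: [1.561, 2.726, -0.0]
wrist_force: [-0.6, -0.4, 0.2]
gripper_width: 0.007
time: 12.05
ee_pos: [0.4765, 0.013, 0.1438]
orientation: [1.561, 2.723, 0.002]
wrist_force: [-0.4, 0.3, -0.8]
gripper_width: 0.005
time: 12.68
ee_pos: [0.3909, 0.0346, 0.2421]
orientation: [-1.56, -2.727, 0.004]
wrist_force: [0.7, -0.4, -0.2]
gripper_width: 0.003
s [0.56484275 0.06458568] 180.99018314529107 -19.108158111572266
w [0.56663027 0.06741943] 180.9983321724251 -32.14665985107422
z [0.57184417 0.06538236] 180.73542525413743 -22.42014503479004
sw [0.56591595 0.06629697] 180.6781887986551 -48.45903778076172
[0.39430769 0.03465028 0.24228611]
```

View pics/w4.png

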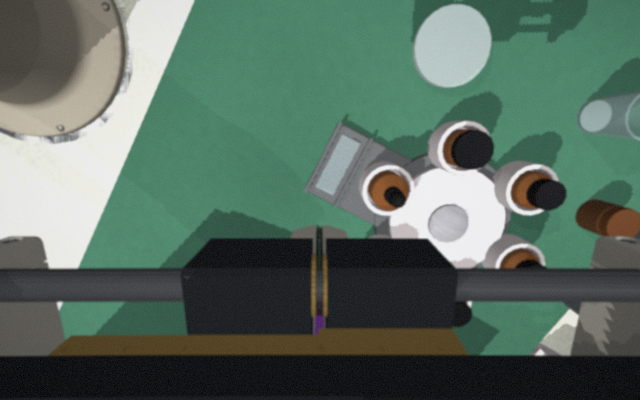

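Everything is upright, with the dropper pocket at (388,190). The ledge's outer corners are at (343,122) and (306,190). The tray reads about 180.9°, and I'll recheck the front angle from this view.

```bash
python3 - <<'E'
from h import *
c=cam('wrist'); side=cam('side')
def led(a,ctr): 
    t=np.radians(a); e=np.array([np.cos(t),np.sin(t)]); q=np.array([-e[1],e[0]]); return e,q
w=prep('wrist',cv2.imread('pics/w4.png')); x,f=fit([w],[.5658,.0657,np.radians(181)])
L=ray('wrist',[(343,122),(306,190)],[.015]*2,c)[:,:2]; m=L.mean(0)-x[:2]
print(np.linalg.norm(L[1]-L[0]),np.hypot(*m),'mid',np.degrees(np.arctan2(m[1],m[0]))%360)
# ledge contrast fit: grey vs green (saturation) along outline, params: centre shift fixed, angle
def sat(p): 
    i=cv2.imread(p).astype(np.float32); return cv2.GaussianBlur(i[:,:,1]-i[:,:,2],(3,3),0)
def lscore(im,n,c,ctr,a,R):
    e,q=led(a,ctr); v=[]
    for d in (-.004,.004):
        P=[[*(ctr+e*(R+d)+q*k),.012] for k in np.linspace(-.045,.045,30)]
        P+=[[*(ctr+e*r+s*q*(.05+d)),.012] for s in (1,-1) for r in np.linspace(.14,.18,15)]
        u=proj(n,P,c).astype(np.float32); v.append(cv2.remap(im,u[:,0].copy(),u[:,1].copy(),1).ravel())
    return (v[1]-v[0]).mean()
from bench import get_calibration
cs=side; xs,_=fit([('side',prep('side',cv2.imread('pics/side0.png'))[1],cs)],[.5658,.0657,np.radians(63.5)])
for n,pth,cc,ctr in (('wrist','pics/w4.png',c,x[:2]),('side','pics/side0.png',cs,xs[:2])):
    im=sat(pth); best=max((lscore(im,n,cc,ctr+np.array([dx,0]),a,.185),a,dx) for a in np.arange(179,188,.2) for dx in np.arange(-.006,.0061,.002)); print(n,best)
E
```

```text
0.09903287366898463 0.18040848467193427 mid 182.9422804709162
wrist (np.float32(47.727123), np.float64(183.19999999999976), np.float64(0.0))
side (np.float32(31.21805), np.float64(183.79999999999973), np.float64(0.0))
```

The front is at about 183.3° and the tray at about 180.9°, so it needs another 2.4°. I'll go back into the same notch.

```bash
python3 -m handwheel '[[[0,0,0,-0.3,0.3,0,1],[0,0,0,-0.6,0.6,0,1],[0,0,0,-0.6,0.6,0.3,1],[0,0,0,-0.6,0.6,0.7,1],[0,0,0,-0.6,0.6,1.0,1],[0,0,0,-0.6,0.6,1.0,1]]]'
python3 -c "
from h import *
delta(210.25,.104,.0425)"
```

```text
time: 13.58
ee_pos: [0.4751, 0.0133, 0.1403]
orientation: [-1.56, -2.722, 0.004]
wrist_force: [-0.8, 0.2, -0.7]
gripper_width: 0.002
t 13.575 at deg -149.98 r 0.1048 z 0.1403 F [-0.8  0.2 -0.7] w 0.002
turn [-0.005 -0.003  0.003] shift [-0.006  0.011  0.978]
```

```bash
python3 -m handwheel '[[[0,0,0,-0.006,0.01,0.2,1],[0,0,0,-0.006,0.01,0.4,1],[0,0,0,-0.006,0.01,0.6,1],[0,0,0,-0.006,0.01,0.8,1],[0,0,0,-0.006,0.01,0.93,1],[0,0,0,-0.006,0.01,0.98,1],[0,0,0,-0.006,0.01,0.98,1]]]'
python3 -c "
from h import *
delta(218.65,.104,.0425)"
```

```text
time: 14.45
ee_pos: [0.477, 0.0135, 0.0448]
orientation: [1.562, 2.726, -0.0]
wrist_force: [-0.2, -0.3, 1.0]
gripper_width: 0.006
t 14.45 at deg -149.53 r 0.103 z 0.0448 F [-0.2 -0.3  1. ] w 0.006
turn [ 0.     0.    -0.184] shift [-0.148  0.001  0.023]
```

```bash
python3 -m handwheel '[[[0,0,-0.04,-0.035,0,0.01,1],[0,0,-0.08,-0.07,0,0.02,1],[0,0,-0.12,-0.1,0,0.02,1],[0,0,-0.145,-0.116,0,0.02,1],[0,0,-0.165,-0.132,0,0.02,1],[0,0,-0.184,-0.148,0,0.02,1],[0,0,-0.184,-0.148,0,0.02,1]]]'
python3 -c "
from h import *
delta(211,.104,.0425)"
```

```text
time: 15.32
ee_pos: [0.4843, 0.0005, 0.0426]
orientation: [1.361, 2.831, -0.0]
wrist_force: [-0.4, -0.3, -0.6]
gripper_width: 0.006
t 15.325 at deg -141.35 r 0.1044 z 0.0426 F [-0.4 -0.3 -0.6] w 0.006
turn [-0.    0.    0.17] shift [0.138 0.013 0.001]
```

Retreat sideways, lift, and check.

```bash
python3 -m handwheel '[[[0,0,0.06,0.05,0,0,1],[0,0,0.13,0.11,0,0,1],[0,0,0.13,0.11,0,0,1],[0,0,0.13,0.11,0,-0.3,1],[0,0,0.13,0.11,0,-0.7,1],[0,0,0.13,0.11,0,-1,1],[0,0,0.13,0.11,0,-1,1]]]'
python3 -m handwheel '[[[0,0,0,0,0,-0.4,1],[0,0,0,0,0,-0.8,1],[0,0,0,0.3,-0.3,-1,1],[0,0,0,0.6,-0.6,-1,1],[0,0,0,0.6,-0.6,-1,1]]]'
python3 - <<'E'
from h import *
si=capture('side'); s=prep('side',si); wi=capture('wrist'); w=prep('wrist',wi)
for nm,l in (('s',[s]),('w',[w]),('sw',[s,w])):
    x,f=fit(l,[.5658,.0657,np.radians(183)]); print(nm,x[:2],np.degrees(x[2]),f)
a=cv2.resize(wi[80:330,250:600],None,fx=1.6,fy=1.6); b=cv2.resize(si[120:250,270:380],(340,400),interpolation=cv2.INTER_CUBIC)
cv2.imwrite('pics/end.png',np.hstack([cv2.resize(a,(450,400)),b])); o=arm.observe(); print(o['time'],o['wrist_force'],o['ee_pos'])
E
```

```text
time: 16.2
ee_pos: [0.4786, 0.0087, 0.1444]
orientation: [1.502, 2.755, 0.003]
wrist_force: [-0.2, -0.8, -1.1]
gripper_width: 0.006
time: 16.82
ee_pos: [0.3917, 0.0267, 0.2421]
orientation: [-1.502, -2.759, 0.004]
wrist_force: [0.8, -0.6, 0.2]
gripper_width: 0.007
s [0.56481043 0.06451642] 183.24967834749836 -18.751323699951172
w [0.56686657 0.06747679] 183.42936057902895 -31.83835220336914
sw [0.56607681 0.06630665] 183.10087366757747 -47.88896942138672
16.925 [-0.70917528 -0.61949593 -0.36783707] [0.39474377 0.02682455 0.24229244]
```

View pics/end.png

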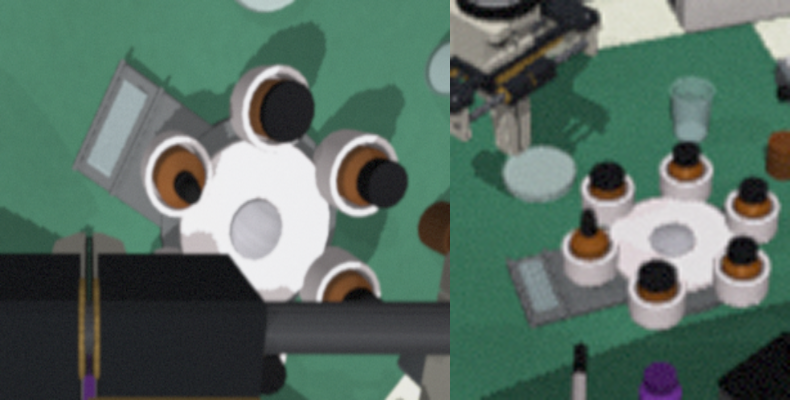

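The dropper stands at the front, behind the middle of the ledge, at 183.1–183.4° against a front direction of about 183.3°. All six bottles are upright and the arm is clear, so I'm handing in.

```bash
python3 -c "
from bench import arm
print(arm.hand_in())"
```

```text
the job is handed in; nothing more can be done
None
```

I turned the tray about 120° counter-clockwise by pushing a pocket wall with the closed fingertips, in slow arcs with readings of no more than about 3 N. I backed off, checked, and re-entered the same notch for a final 2.4° correction. The job was handed in at about 17 s.

- **Position:** after the arm was lifted clear, the dropper's pocket measured 183.2° (side), 183.4° (wrist) and 183.1° (both together). I took the ledge's front as about 183.3°; its individual readings ran from 182.9° to 183.8°, so it is certain to roughly half a degree.
- **Bottles and bystanders:** in the last pictures the bottles and jars that show stand upright in their pockets, and what shows of the bystanders looks unmoved. I did not re-measure the bystanders' positions.
- **Disagreements:** the scene camera put the spindle about 6 mm further back than the other two after the first pass, so I left it out. Two fits taken mid-push, with the arm partly in view, were off by about 1° and were not relied on.

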